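Pull the narrow card from the rack and stand it in the test cradle

ROBOT

A 6-joint arm with a two-finger parallel gripper is mounted at the origin on the work surface. World frame = base frame: x ahead of the robot, y to its left, z up, the work surface at z = 0. Lengths are in mm, angles in rad, forces in N, time in s.
With the tool pointing down it reaches from about 300 to 775 mm from the base axis. Payload 14.6 kg.
Tool frame: the origin (TCP) lies between the finger pads; the fingertips stand 19 mm ahead of it and the grasp point (between the pads) is the TCP; z points along the fingers, y is the line along which they close (so a half turn about z gives the same grasp; the last joint's range is limited). The gripper opens to 94 mm and grips with 3 to 60 N. Pads are 16 mm wide; open, the fingers measure 119 mm over their backs; the gripper's body (75 mm by 177 mm) begins 78 mm behind the grasp point.
Start: joints at [1.206, 0.3, 1.521, -0, 1.321, -0.067], TCP at [161.377, 525.782, 224.446] pointing down, gripper open.
Joint ranges: [-3.03, 3.03], [-0.79, 2.21], [0.23, 2.52], [-1.04, 4.18], [0, 3.07], [-2.55, 2.55]. Speed limits (rad/s): [2.22, 2.22, 2.57, 3.14, 3.14, 3.14].

INTERFACE

Orientations are given as [roll, pitch, yaw] about the fixed x, y, z axes, in that order (R = Rz(yaw) Ry(pitch) Rx(roll)).
In Python, from cell import monitor, imaging, job, find_in, trace gives the robot as it stands. The module is installed in compiled form; this text tells all that it offers.
- The arm moves only by the tool arm_command, never from a script. Its argument "steps" is a list of rows, each a list of 5 numbers: the opening, from 0 (shut) to 1 (fully open), then the shift along the tool's x, y, z in mm, then the turn about the tool's z in degrees. In form: [[gripper, dx, dy, dz, turn], ...]. A call has 1 to 20 rows; each row is the pose to reach, as a shift and turn from the pose commanded when the call began, along the tool's axes at that moment; what a row does not reach only later rows make up. A row lasts 1/8 s, in which the tool goes at most 62.5 mm and 10.7 degrees, less where a joint would pass 70% of its speed; a pose out of reach is approached as far as the arm can. A call with a gripper value outside its range is refused whole. The fingers move at their own pace and stop on an object; "force" is the grip in N (left out, the last holds). Time passes only in rows, so rows that repeat a pose let the fingers close. It gives the time, the measured TCP pose, the force, the opening and the grip force at its end, in the units of the state.
- monitor.read_state(): the state, without advancing time (a new reading comes with each control period).
- imaging.camera(name): name is "scene" or "side" or "wrist"; returns a dict with "img" (420x560x3 uint8, red, green, blue), "mtx" (3x3 intrinsics, pixels), "view" (4x4, takes a point from world to camera coordinates). Camera axes: x right, y down, z forward; pixel columns grow to the right and rows downward; lengths in mm; the calibration is good to about 2 mm. A picture is of the moment at which its call begins. There is no depth.
- job.sign_off(): hands the job in; it is judged then, once.
Trained networks look in a picture, given as the dict that the camera call returned (one of the last four; its "shot" number tells which), for a name from the list of things; names that differ only in an ending like _2 or _b are one class to them, and where a whole thing is asked for, a point or a joint stands for the part that bears it (a point fixed in the world has none). Each returns a list of dicts, best first, with "p" (0 to 1); they miss things now and then, are a little off and sometimes report something else, mostly with a low value. They report only what shows in the picture. A call takes as long as a camera call. They do not tell look-alikes from the thing itself.
- find_in(picture, target): "rect" ([centre column, centre row, width, height] in pixels, round what is visible of it).
- trace(picture, target): "region" (420x560 bool, what is visible of it) and "rect" ([centre column, centre row, width, height] in pixels, round what is visible of it).
The state is a dict: "clock": time; "joints": joint angles; "qd": joint speeds; "effort": joint torques, N m; "eef_pos": TCP position; "eef_rot": TCP orientation; "wrist_force": force on the tool from outside, world axes, zero at the start; "moment": the same for the moment, N m; "finger_gap": finger opening in mm; "finger_force": force on a finger pad.
Only numpy, scipy, OpenCV 4.12 (cv2) and the standard library are available. Lean on these libraries where they do the work, as an engineer would, in place of code of your own. Each camera call takes 0.05 s, during which the arm holds its last target. There are 200 camera calls.

TASK

Slide the narrow plug-in circuit card straight up out of its slot in the card rack by the grip bar on its upper edge, then lower it between the sloping plates of the V-shaped test cradle until its lower edge is down on the cradle's floor, and let go so that it stands there, upright or leaning on a plate. Leave the two wide cards standing in their slots.

Things in the scene. Friction and masses are not known exactly. Their poses are not given: they have to be found in the camera images.
- card: Narrow plug-in card, upright in one of the rack's 3 slots (which varies): green board 70 mm wide (y), 4 thick (x), 104 high, with a black grip bar centred on its upper edge, 50 long (y), 10 thick (x), from 100 to 120 mm above the origin. Parts stand up to 10 mm off its faces, 55 to 96 mm above the origin. About 0.12 kg. Origin: middle of its lower edge, z up. It must rise over 40 mm to be free.
- cradle: Fixed test cradle: dark base 100 (x) x 130 (y) x 10 mm with two sloping aluminium plates 110 mm long, forming a V slot along its y axis, 12 mm wide at the floor and about 43 at the mouth. Floor 10 mm, mouth 55 mm above the table. Origin: on the table under the middle of the base; x across the slot, z up. Turned up to 20 degrees; the card may go in either way round.
- wide_a: Wide plug-in card, 110 mm wide (y), otherwise as the narrow one: same height, thickness and grip bar, origin at the middle of its lower edge. It stands loose in another rack slot and stays there. The rack is fixed, 170 x 130 mm and 50 mm high; its 3 slots are parallel, 66 mm apart, 8 mm wide, 40 mm deep, their floor 10 mm above the table.
- wide_b: The second wide plug-in card, the same as wide_a; it stands loose in the remaining slot of the rack and stays there.
Things that resemble listed ones, but are neither listed nor needed, are in the scene too. Leave any orange look-alike of the cradle alone. What is shaped like the card but red is not meant.

How it is judged:
By the outcome, as a careful person would: the job done as asked, in the order asked, and still so for the second after the job is handed in, with the robot touching nothing.
It also fails if it takes over 37 s, if anything falls off the work surface, if the arm or the gripper's body presses on something with over 40 N, if the wrist force passes 120 N, or if a joint passes its speed limit or range.

## Working session

There is one attempt and no reset: what is moved stays moved. The work goes in short steps, Python scripts to look and compute and a tool call to move; the robot and the scene stay as the last step left them, time stands still between calls to the robot, and variables do not carry over. Pictures are saved under pics/ and viewed, at most 10 in all, crops included, and the job is handed in when it is done.

Besides the shell and the picture viewer there is one more tool, called after ">>>" as name(argument=value, ...) on one line, values as JSON. arm_command: Moves the arm, as the interface text tells. Its arguments: {"type":"object","properties":{"steps":{"type":"array","items":{"type":"array","items":{"type":"number"}}},"force":{"type":"number"}},"required":["steps"]}

```bash
mkdir -p pics; cat > h.py <<'E'
import numpy as np, cv2
from cell import monitor, imaging, job, find_in, trace
def save(im,n): cv2.imwrite('pics/'+n,im[...,::-1])
def proj(c,p):
    p=np.atleast_2d(p); q=(c['view'][:3,:3]@p.T).T+c['view'][:3,3]; q=q@c['mtx'].T
    return q[:,:2]/q[:,2:]
def back(c,uv,z):
    R=c['view'][:3,:3];t=c['view'][:3,3];o=-R.T@t
    d=R.T@np.linalg.inv(c['mtx'])@np.array([uv[0],uv[1],1.]); return o+d*(z-o[2])/d[2]
E
python3 - <<'E'
from h import *
c={n:imaging.camera(n) for n in('scene','side','wrist')}
s=monitor.read_state();print(s['clock'],s['eef_pos'],s['eef_rot'],s['finger_gap'])
for n in c:
    print(n,-c[n]['view'][:3,:3].T@c[n]['view'][:3,3])
    for t in('card','wide_a','cradle'):
        print(n,t,[(round(float(d['p']),2),np.round(d['rect']).tolist()) for d in find_in(c[n],t)])
save(np.vstack([c['scene']['img'][:, :],]),'a.png');save(c['side']['img'],'b.png');save(c['wrist']['img'],'c.png')
E
```

```text
0.15 [161.3195933  525.62563126 224.0233584 ] [-3.14072810e+00 -5.99316195e-05  2.84375877e+00] 94.25152744522411
scene [945.03702131   4.4953017  743.5198781 ]
scene card [(0.89, [433.0, 177.0, 52.0, 45.0]), (0.69, [443.0, 220.0, 59.0, 42.0])]
scene wide_a [(0.93, [441.0, 260.0, 81.0, 45.0]), (0.86, [426.0, 294.0, 78.0, 47.0])]
scene cradle [(0.81, [223.0, 218.0, 88.0, 63.0]), (0.64, [129.0, 189.0, 88.0, 70.0])]
side [ 325.54067121 -764.20552832  605.15289236]
side card [(0.98, [203.0, 148.0, 18.0, 45.0]), (0.47, [245.0, 130.0, 8.0, 42.0])]
side wide_a [(0.5, [299.0, 128.0, 8.0, 47.0]), (0.45, [273.0, 129.0, 7.0, 43.0])]
side cradle [(0.75, [299.0, 252.0, 67.0, 69.0]), (0.63, [324.0, 333.0, 68.0, 92.0])]
wrist [ 96.61828565 545.99219375 383.77323734]
wrist card []
wrist wide_a []
wrist cradle []
```

View pics/a.png

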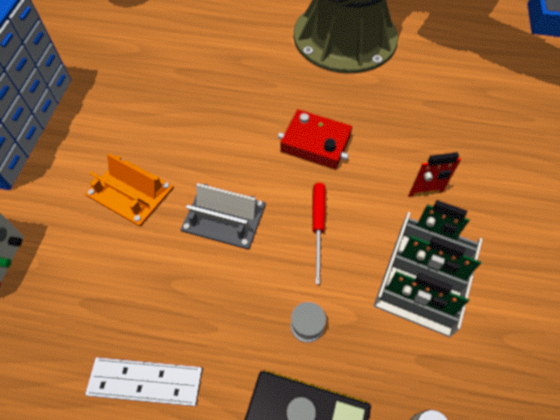

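View pics/b.png

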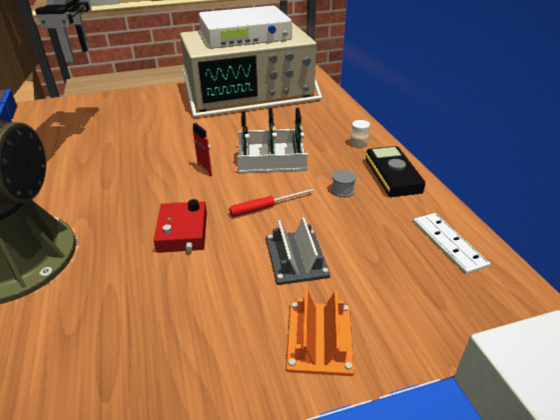

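In the scene view:
- Card-like things are the red card at (433,177), the narrow green card at (443,220), and wide cards at (441,260) and (426,294). The narrow green one in the rack's end slot fits the description.
- The grey cradle at (223,218) is meant. The orange one at (129,189) is the look-alike.

I'll confirm both in an enlarged crop.

```bash
python3 - <<'E'
from h import *
c={n:imaging.camera(n) for n in('scene','side')}
a=c['scene']['img'];b=c['side']['img']
up=lambda i,w,h:cv2.resize(i,(w,h),interpolation=cv2.INTER_CUBIC)
# scene card crop x375-495,y140-340 ; side crop x185-325,y95-180 ; cradle scene x170-280,y170-255; side x255-340,y205-285
A=up(a[150:240,380:500],400,300);B=up(b[100:175,220:320],400,300);C=up(a[175:250,175:275],400,300);D=up(b[212:287,253:353],400,300)
save(np.vstack([np.hstack([A,B]),np.hstack([C,D])]),'d.png')
for n in c:
  for t in('card','cradle'):
    for d in trace(c[n],t):
      m=d['region'].astype(np.uint8);img=c[n]['img']
      print(n,t,round(float(d['p']),2),np.round(d['rect'],1).tolist(),img[m>0].mean(0).round(),cv2.minAreaRect(cv2.findNonZero(m)))
E
```

```text
scene card 0.63 [431.2, 176.0, 50.6, 48.6] [83. 27. 18.] ((434.1887512207031, 175.16038513183594), (31.95530128479004, 62.64793395996094), 29.05460548400879)
scene card 0.56 [441.9, 220.1, 54.9, 37.7] [33. 40. 29.] ((443.77008056640625, 219.00729370117188), (47.58771896362305, 32.63645935058594), 19.983104705810547)
scene cradle 0.71 [223.8, 218.2, 85.4, 61.4] [121. 117. 113.] ((223.0471649169922, 215.58489990234375), (74.5867691040039, 54.12005615234375), 15.945395469665527)
scene cradle 0.61 [128.8, 189.2, 87.3, 65.8] [204. 105.   6.] ((128.46710205078125, 190.797607421875), (75.61626434326172, 52.261138916015625), 28.926427841186523)
side card 0.7 [245.8, 131.8, 6.9, 46.1] [64. 61. 50.] ((245.57884216308594, 131.40618896484375), (41.105751037597656, 6.19401741027832), 85.03025817871094)
side card 0.6 [202.5, 146.1, 21.8, 50.2] [86. 30. 22.] ((202.86752319335938, 148.39590454101562), (52.54304122924805, 14.972582817077637), 83.1572265625)
side cradle 0.98 [299.2, 250.6, 65.6, 63.1] [101. 100.  94.] ((296.92169189453125, 250.97105407714844), (64.66845703125, 54.15287780761719), 76.60750579833984)
side cradle 0.65 [320.4, 333.4, 67.1, 84.5] [198. 108.  44.] ((321.1271057128906, 332.3147277832031), (66.58113098144531, 83.60548400878906), 1.9749338626861572)
```

View pics/d.png

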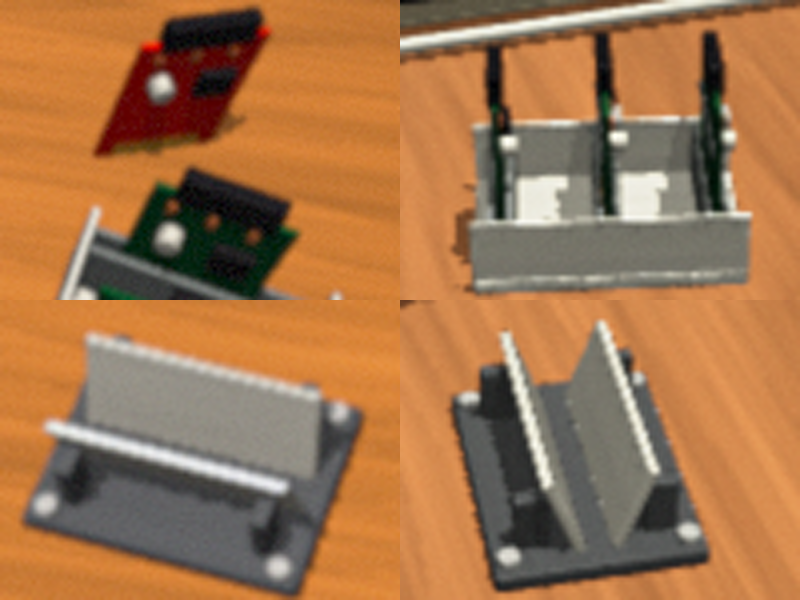

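The crop confirms the narrow green card, with its bar's back top edge at about (437.6,200.4)–(467,211.5) in the scene. It also shows the grey cradle with both plates' upper edges clear. Next I turn these pixels into positions.

```bash
python3 - <<'E'
from h import *
c={n:imaging.camera(n) for n in('scene','side')}
sc,sd=c['scene'],c['side']
def show(n,cam,pts,z):
    P=np.array([back(cam,p,z)[:2] for p in pts]);print(n,P.round(1).tolist(),'mean',P.mean(0).round(1));return P
f=lambda x,y:(380+x/3.333,150+y/3.333); S=lambda x,y:(220+(x-400)/4,100+y/4)
show('bar back top',sc,[f(192,169),f(290,204)],130)
show('bar front top',sc,[f(180,186),f(283,220)],130)
show('bar side near/far top',sd,[S(494,50),S(602,40),S(711,36)],130)
show('rack near wall top side',sd,[S(472,222),S(750,215)],50)
show('rack far wall top side',sd,[S(476,125),S(735,110)],50)
g=lambda x,y:(175+x/4,175+(y-300)/4); G=lambda x,y:(253+(x-400)/4,212+(y-300)/4)
a=show('plates scene',sc,[g(88,335),g(320,392),g(45,428),g(288,488)],55)
b=show('plates side',sd,[G(505,335),G(548,485),G(600,322),G(657,472)],55)
h=show('base scene',sc,[g(22,520),g(298,588),g(362,410)],10)
for P in(a,):
  for i in(0,2):
    d=P[i+1]-P[i];print(np.hypot(*d),np.degrees(np.arctan2(d[1],d[0])))
for i in(0,2):
    d=b[i+1]-b[i];print(np.hypot(*d),np.degrees(np.arctan2(d[1],d[0])))
m=trace(sc,'card')
E
```

```text
bar back top [[519.5, 183.9], [531.0, 228.9]] mean [525.3 206.4]
bar front top [[530.0, 178.4], [540.4, 225.4]] mean [535.2 201.9]
bar side near/far top [[532.5, 217.1], [598.1, 209.8], [662.7, 194.2]] mean [597.7 207. ]
rack near wall top side [[499.9, 157.6], [661.2, 113.6]] mean [580.6 135.6]
rack far wall top side [[530.0, 277.2], [697.9, 244.0]] mean [614.  260.6]
plates scene [[506.1, -218.1], [517.6, -110.6], [556.3, -223.8], [567.4, -114.4]] mean [ 536.9 -166.7]
plates side [[519.7, -116.0], [507.0, -221.6], [566.9, -120.4], [555.6, -228.2]] mean [ 537.3 -171.6]
base scene [[579.4, -235.8], [591.4, -107.5], [496.0, -97.0]] mean [ 555.6 -146.8]
108.08308026629575 83.8559820351062
109.88716030972276 84.2196130495797
106.37045335283871 -96.83308145664249
108.39309055597707 -96.0252352933209
```

>>> arm_command(steps=[[0.4,-50,-22,0,9.6],[0.4,-100,-44,0,19.2],[0.4,-150,-66,0,28.8],[0.4,-200,-89,0,38.4],[0.4,-250,-111,0,48],[0.4,-300,-133,0,57.6],[0.4,-350,-155,0,67.2],[0.4,-400,-177,0,76.8],[0.4,-447,-199,0,86.4],[0.4,-447,-199,0,86.4],[0.4,-447,-199,0,86.4]], force=20)

```text
clock: 2.42
eef_pos: [529.9, 204.7, 224.3]
eef_rot: [-3.141, 0.0, 1.337]
wrist_force: [-0.6, 0.5, -0.3]
finger_gap: 37.5
finger_force: 0.0
```

```bash
python3 - <<'E'
from h import *
c=imaging.camera('wrist');s=monitor.read_state();print(s['clock'],s['eef_pos'],s['eef_rot'],s['finger_gap'])
save(c['img'],'e.png')
for d in trace(c,'card')+trace(c,'wide_a'): print(d['p'],np.round(d['rect']),cv2.minAreaRect(cv2.findNonZero(d['region'].astype(np.uint8))))
p=np.array(s['eef_pos']);print(proj(c,[p,p+[0,0,-94]]))
E
```

```text
2.475 [529.68789339 205.09617771 224.46977699] [-3.14135861e+00 -7.40941725e-05  1.33791135e+00] 37.7536595691319
0.96 [282. 210.  18.  80.] ((281.0, 210.5), (79.0, 16.0), 90.0)
0.91 [183. 233.  68.  73.] ((181.93296813964844, 234.98361206054688), (68.6070556640625, 53.45610046386719), 50.599342346191406)
0.88 [347. 204.  30. 119.] ((347.0436706542969, 201.3072967529297), (27.236003875732422, 117.5430679321289), 2.9108378887176514)
0.73 [415. 207.  49. 119.] ((414.4207763671875, 205.7920684814453), (45.57270050048828, 117.71290588378906), 5.710593223571777)
[[279.89365117 263.03904353]
 [280.1163238  219.99728294]]
```

View pics/e.png

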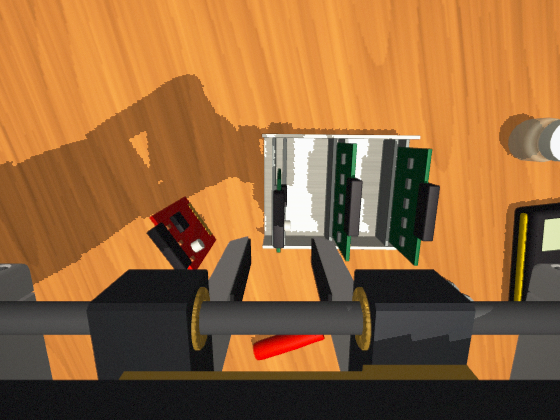

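The wrist view shows the bar at (279,217) and upright in the image, against the predicted (280,220). The error is under 2 mm, so I descend and grip.

>>> arm_command(steps=[[0.4,0,0,35,0],[0.4,0,0,70,0],[0.4,0,0,90,0],[0.4,0,0,98,0],[0.4,0,0,98,0],[0,0,0,98,0],[0,0,0,98,0],[0,0,0,98,0],[0,0,0,98,0]], force=25)

```text
clock: 3.7
eef_pos: [530.2, 204.5, 126.8]
eef_rot: [-3.141, -0.0, 1.336]
wrist_force: [-2.4, -0.4, 4.9]
finger_gap: 10.1
finger_force: 25.0
```

>>> arm_command(steps=[[0,0,0,-6,0],[0,0,0,-14,0],[0,0,0,-24,0],[0,0,0,-36,0],[0,0,0,-50,0],[0,0,0,-68,0],[0,0,0,-88,0],[0,0,0,-100,0],[0,0,0,-100,0]])

```text
clock: 4.82
eef_pos: [530.6, 204.5, 227.4]
eef_rot: [3.14, -0.001, 1.336]
wrist_force: [-0.5, 0.1, -1.3]
finger_gap: 10.0
finger_force: 25.0
```

```bash
python3 - <<'E'
from h import *
c=imaging.camera('side');w=imaging.camera('wrist');s=monitor.read_state();print(s['clock'],s['eef_pos'],s['eef_rot'],s['finger_gap'],s['wrist_force'])
save(np.hstack([cv2.resize(c['img'][20:200,180:340],(400,450)),cv2.resize(w['img'],(400,450))]),'f.png')
p=np.array(s['eef_pos']);y=s['eef_rot'][2];d=np.array([537,-168.5])-p[:2]
print('dx',d@[np.cos(y),np.sin(y)],'dy',d@[np.sin(y),-np.cos(y)],'yawdeg',np.degrees(y))
E
```

```text
4.925 [530.15651647 204.29770038 225.9413546 ] [-3.14100330e+00  4.01815903e-04  1.33581371e+00] 9.891744481762375 [-0.63734498 -0.24419743 -1.26463385]
dx -360.9592777145206 dy 93.45243979693262 yawdeg 76.5364879594645
```

View pics/f.png

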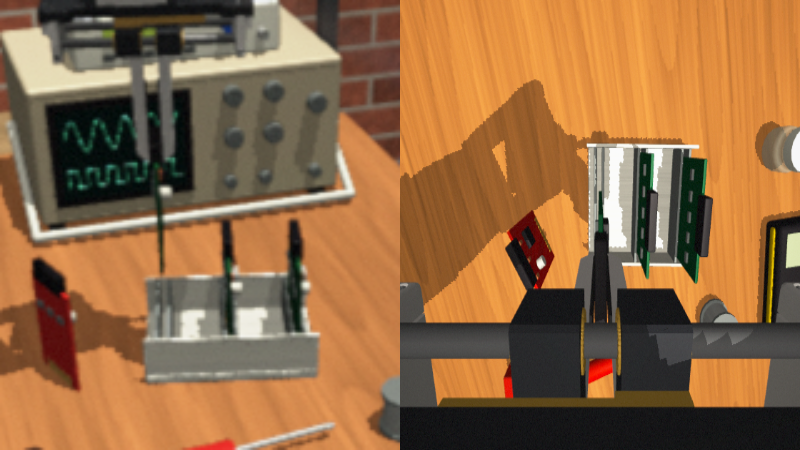

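The card is free of the rack and both wide cards are still standing. Moving above the cradle.

>>> arm_command(steps=[[0,-20,5,0,0],[0,-60,15,0,-1],[0,-105,27,0,-2],[0,-150,39,0,-3],[0,-195,50,0,-4],[0,-240,62,0,-5],[0,-285,74,0,-6],[0,-325,84,0,-7],[0,-350,91,0,-7.3],[0,-361,93.5,0,-7.3],[0,-361,93.5,10,-7.3],[0,-361,93.5,30,-7.3],[0,-361,93.5,40,-7.3],[0,-361,93.5,40,-7.3]])

```text
clock: 6.68
eef_pos: [537.0, -167.8, 185.7]
eef_rot: [-3.14, -0.0, 1.464]
wrist_force: [-0.4, -0.5, -2.0]
finger_gap: 10.1
finger_force: 25.0
```

```bash
python3 - <<'E'
from h import *
w=imaging.camera('wrist');c=imaging.camera('side');s=monitor.read_state();print(s['clock'],s['eef_pos'],s['eef_rot'],s['finger_gap'],s['wrist_force'])
save(np.hstack([cv2.resize(c['img'][150:290,240:360],(400,467)),cv2.resize(w['img'][100:300,180:350],(400,467))]),'g.png')
p=np.array(s['eef_pos']);y=s['eef_rot'][2];u=np.array([np.cos(y),np.sin(y),0]);
b=p-[0,0,116];print('card low corners side',proj(c,[b-35*u,b+35*u]).round(1).tolist(),'wrist',proj(w,[b-35*u,b+35*u]).round(1).tolist())
E
```

```text
6.775 [ 537.41884767 -168.17797829  186.93229852] [3.14100605e+00 1.42439347e-04 1.46371465e+00] 9.907375750321489 [ 0.03597732 -0.86621186 -1.84803151]
card low corners side [[301.0, 241.7], [292.7, 217.6]] wrist [[281.0, 250.3], [281.1, 177.5]]
```

View pics/g.png

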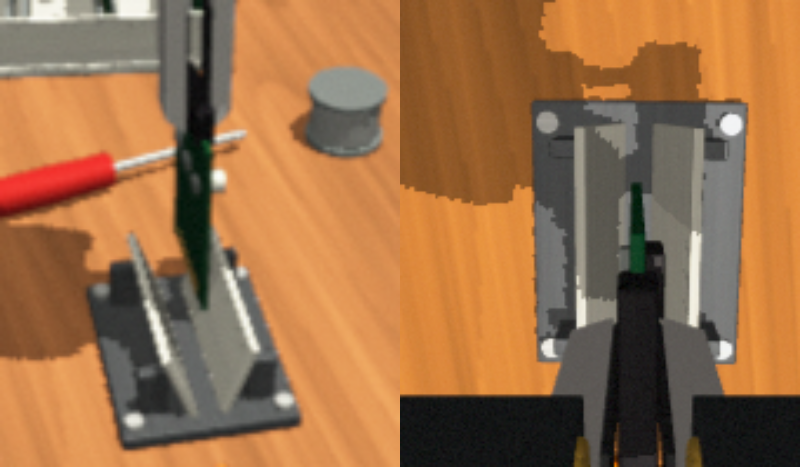

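The wrist view shows the card's lower corner (636,185 in the crop) midway between the plate edges (578 and 697) and parallel to them. Lowering now.

>>> arm_command(steps=[[0,0,0,12,0],[0,0,0,26,0],[0,0,0,38,0],[0,0,0,46,0],[0,0,0,52,0],[0,0,0,56,0],[0,0,0,59,0],[0,0,0,59,0]])

```text
clock: 7.78
eef_pos: [537.2, -168.5, 127.4]
eef_rot: [-3.142, 0.0, 1.463]
wrist_force: [0.2, 0.2, -2.2]
finger_gap: 9.7
finger_force: 25.0
```

```bash
python3 - <<'E'
from h import *
w=imaging.camera('wrist');c=imaging.camera('side');s=monitor.read_state();print(s['clock'],s['eef_pos'],s['eef_rot'],s['finger_gap'],s['wrist_force'])
save(np.hstack([cv2.resize(c['img'][150:290,240:360],(400,467)),cv2.resize(w['img'][100:300,180:350],(400,467))]),'i.png')
E
```

```text
7.875 [ 537.27635143 -168.48200018  127.63827256] [3.14128471e+00 6.01175734e-05 1.46321617e+00] 9.644801493864394 [ 0.18336151 -0.88628069 -2.01564156]
```

View pics/i.png

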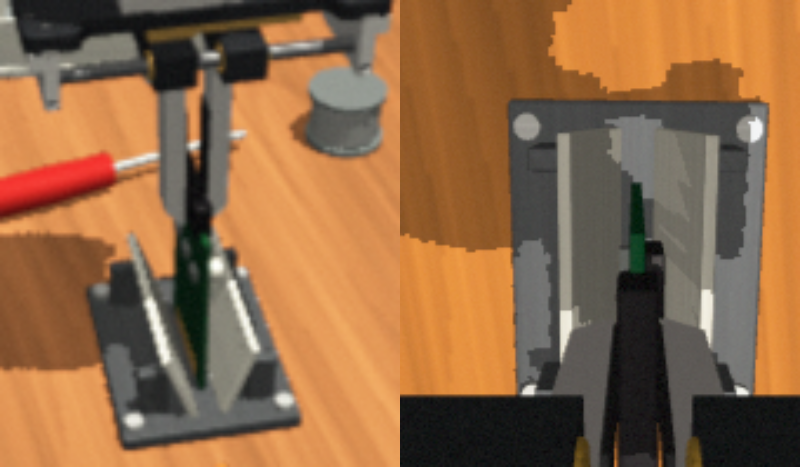

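The card is between the plates and clear of both, with the lower edge just above the floor and no contact force yet. I go down the last 2 mm or so.

>>> arm_command(steps=[[0,0,0,0.7,0],[0,0,0,1.4,0],[0,0,0,2,0],[0,0,0,2,0]], force=20)

```text
clock: 8.38
eef_pos: [537.8, -168.6, 126.9]
eef_rot: [3.139, 0.001, 1.463]
wrist_force: [-2.1, 0.8, 10.6]
finger_gap: 9.7
finger_force: 20.0
```

Contact at about 12 N, so it is on the floor. I open fully, wait and rise.

>>> arm_command(steps=[[0,0,0,-0.7,0],[0.15,0,0,-0.7,0],[0.4,0,0,-0.7,0],[1,0,0,-0.7,0],[1,0,0,-0.7,0],[1,0,0,-0.7,0],[1,0,0,-0.7,0],[1,0,0,-0.7,0],[1,0,0,-10,0],[1,0,0,-25,0],[1,0,0,-50,0],[1,0,0,-90,0],[1,0,0,-110,0],[1,0,0,-110,0],[1,0,0,-110,0]])

```text
clock: 10.25
eef_pos: [536.9, -168.4, 234.8]
eef_rot: [-3.141, -0.0, 1.463]
wrist_force: [-1.4, 0.2, -0.2]
finger_gap: 94.0
finger_force: 0.0
```

```bash
python3 - <<'E'
from h import *
w=imaging.camera('scene');c=imaging.camera('side');s=monitor.read_state();print(s['clock'],s['eef_pos'],s['finger_gap'],s['wrist_force'])
save(np.hstack([cv2.resize(c['img'][90:290,200:360],(400,500)),cv2.resize(w['img'][140:340,160:500],(400,500))]),'j.png')
E
```

```text
10.35 [ 536.8818972  -168.36802479  234.49902305] 94.14581354668928 [0.86697514 0.12738606 0.0351707 ]
```

View pics/j.png

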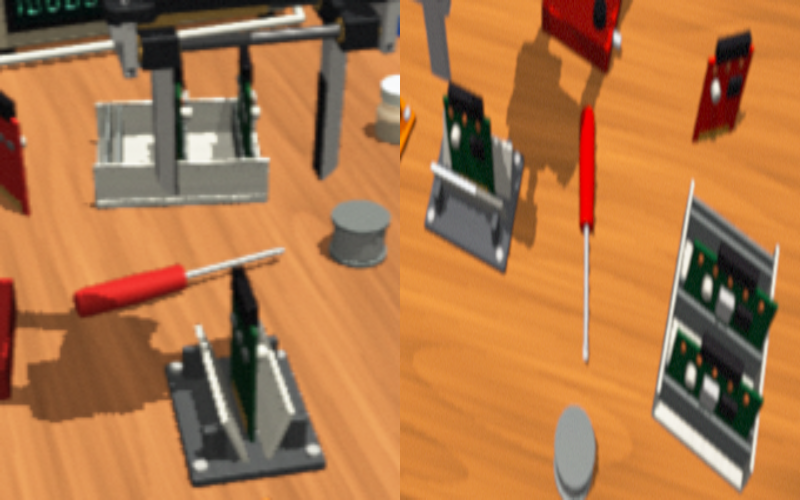

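The card stands in the V on the cradle's floor, the wide cards are in their slots, and the gripper is clear.

```bash
python3 -c "
from h import *
print(job.sign_off())"
```

```text
the job is handed in; nothing more can be done
None
```

The narrow card is standing in the grey cradle with its lower edge on the floor, both wide cards are still in their slots, and the job was handed in at about 10 s on the robot's clock.

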